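Hold a spring clip open around the order card at the burger station

TASK

Squeeze the wings of the red spring clip, draw it out of the open end of its blue rack, and bring it over the yellow order card. Lower it so that the gaping jaws straddle the middle of the card's top edge, reaching about two centimetres down with the card between them and touching neither jaw, and finish while holding it there, squeezed open. Leave the card where it stands and everything else undisturbed.

Things in the scene. Friction and masses are not known exactly. Their poses are not given: they have to be found in the camera images.
- clip: Large red spring clip, two wings up and two jaws down, about 102 mm tall, 90 g. Origin on its pivot axis; z up to the wings, y along the pivot, x the way wings and jaws spread. Pressing the wings together along x opens the jaws; let go, it snaps shut. Dark square lugs reach 30 mm either side along y (14 mm along x, 8 mm high, centred on the pivot) and sit in the rack.
- clip_wings (a point): Good height to squeeze the wings, 40 mm straight above the pivot (35 to 45 clears the rack). Wings are 26 mm wide along y; at rest a V, over the outsides 16 mm wide near the pivot and 60 mm at the top, 57 mm above the pivot; fully squeezed nearly parallel, about 13 mm over the outsides. About 4 N per wing to begin, 10 N to open fully. Both halves turn alike.
- jaw_a (a joint): How far each half of the red clip is turned, rad: 0 shut, 0.38 fully open (stop). Fully open the jaw tips gape about 35 mm, 25 mm below the pivot about 20 mm.
- clip_mouth (a point): Point midway between the red clip's jaw tips, 45 mm straight below the pivot; axes as the clip's. Jaws are 26 mm wide along y, 4 mm thick, shut at rest.
- rack: Blue steel clip rack fixed to the table, 80 mm long (x, the track), 74 wide, 87 high, on a 110 x 90 x 6 mm plate. Origin at the underside's centre. The clip's lugs rest on ledges (pivot then 75 mm above the table) under overhanging lips (tops 87 mm up): it cannot be lifted out. Track open at the -x end, stopped at +x. Clip axes agree with the rack's; it starts 10 mm short of to 22 mm past centre.
- rack_mouth (a point): Middle of the rack's open end, 40 mm from its centre towards -x, 75 mm above the table; axes as the rack's. The clip is out when its pivot is 50 mm or more from the rack's centre. Play of the lugs in the track: 4 mm upward, 3 mm at each end. Gap between the two ledges, and between the lips: 38 mm.
- yellow_card: Yellow order card, stiff plastic, 4 mm thick (x), 100 mm wide (y), standing upright in a dark steel foot 60 by 90 by 18 mm with a 16 mm thick collar up to 28 mm; loose on the table, 0.7 kg. Origin at the underside's centre, z up. The card's top is 110 mm above the table.
- yellow_card_edge (a point): Middle of the yellow card's top edge, 110 mm above the table; y along the edge, x across the card's thickness.
- white_card: White card in an equal stand: not the one wanted, leave alone. Origin at the underside's centre.
- sauce: Orange sauce bottle, 56 mm across, 170 mm tall. Bystander; origin at the underside's centre.
- spice_jar: Glass jar with green cap, 54 mm across, 90 mm tall. Bystander; origin at the underside's centre.
- bowl: Steel bowl, 130 mm across, 55 mm tall. Bystander; origin at the underside's centre.
- patty_discs: Stack of patty paper discs, 110 mm across, 30 mm tall. Bystander; origin at the underside's centre.
- spatula: Spatula lying on the table near the robot. Bystander.
- spare_clip: Green clip lying on its side on the table near the robot. Bystander, not the one wanted; about 60 mm tall as it lies.
Things that resemble listed ones, but are neither listed nor needed, are in the scene too. There is more than one size of the rack; the job needs the smaller.

How it is judged (in metres and radians):
On the way:
1. the red clip is drawn out of the rack's open end, held by its wings (x of clip in the frame of rack below -0.05 m and contact force between the fingers and clip above 2 N and height (world z) of clip above 0.06 m), for 0.1 s.
At the end, for the whole second after the job is handed in: Fingers hold the red clip still, each half open over 0.25 rad, upright and square to the card within 15 deg; jaw tips 10-34 mm below the yellow card's top edge, mouth within 8 mm of its mid-plane, 20 mm of its middle; touching neither card nor rack; card upright, moved under 12 mm (value of joint jaw_a above 0.25 rad and contact force between the fingers and clip above 3 N and z of clip_mouth in the frame of yellow_card_edge between -0.034 and -0.01 m and x of clip_mouth in the frame of yellow_card_edge between -0.008 and 0.008 m and y of clip_mouth in the frame of yellow_card_edge between -0.02 and 0.02 m and angle between the y axis of clip and the y axis of yellow_card, either way round below 0.26 rad and angle between clip's own z axis and vertical below 0.26 rad and contact force between clip and yellow_card below 0.3 N and contact force between clip and rack below 0.3 N and linear speed of clip below 0.03 m/s and distance of yellow_card from where it was at the start of the episode below 0.012 m and angle between yellow_card's own z axis and vertical below 0.05 rad); the arm keeps its last pose, push and grip.
It fails at once if the yellow card is shoved or tipped (distance of yellow_card from where it was at the start of the episode above 0.02 m or angle between yellow_card's own z axis and vertical above 0.2 rad).
It fails at once if a bystander is disturbed (distance of any of white_card, sauce, spice_jar, bowl, patty_discs, spatula, spare_clip from where it was at the start of the episode above 0.02 m).
It also fails if it takes over 43 s, if anything falls off the work surface, if the arm or the gripper's body presses on something with over 40 N, if the wrist force passes 120 N, or if a joint passes its speed limit or range.

ROBOT

A 7-joint arm with a two-finger parallel gripper is mounted at the origin on the work surface. World frame = base frame: x ahead of the robot, y to its left, z up, the work surface at z = 0. Lengths are in mm, angles in rad, forces in N, time in s.
With the tool pointing down it reaches from about 400 to 750 mm from the base axis. Payload 19.5 kg.
Tool frame: the origin (TCP) lies at the very end of the fingers, on their centre line; the grasp point (between the pads) lies 19 mm behind it; z points along the fingers, y is the direction in which the jaws open and shut (so a half turn about z gives the same grasp; the last joint's range is limited). The gripper opens to 85 mm and grips with 20 to 120 N. Pads are 22 mm wide; open, the fingers measure 114 mm over their backs; the gripper's body (76 mm by 85 mm) begins 54 mm behind the grasp point. The pads swing forward as they close: fully open they stand 13 mm farther back than shut.
Start: joints at [1.185, 0.707, -0.028, 1.485, 0.022, 0.951, -0.075], TCP at [193.805, -541.326, 231.268] pointing down, gripper open.
Joint ranges: [-2.71, 2.71], [-0.32, 2.16], [-1.57, 1.52], [0, 2.45], [-1.46, 4.6], [0, 2.02], [-2.83, 2.83]. Speed limits (rad/s): [1.89, 1.89, 2.57, 2.57, 3.01, 3.01, 3.01].

INTERFACE

Orientations are given as a rotation vector (axis times angle).
In Python, from bench import status, viewer, workorder gives the robot as it stands. The module is installed in compiled form; this text tells all that it offers.
- The arm moves only by the tool send_rows, never from a script. Its argument "series" is text: rows parted by semicolons, each of 5 numbers parted by spaces: the shift along the tool's x, y, z in m, then the turn about the tool's z in degrees, then the finger opening in m, from 0 to 0.0854. In form: tx ty tz yaw grip; .... A call has exactly 8 rows; each row is the pose to reach, as a shift and turn from the pose commanded when the call began, along the tool's axes at that moment; what a row does not reach only later rows make up. A row lasts 1/12 s, in which the tool goes at most 41.7 mm and 7.16 degrees, less where a joint would pass 70% of its speed; a pose out of reach is approached as far as the arm can. A call with a gripper value outside its range is refused whole. The fingers move at their own pace and stop on an object; the grip force is fixed at half the most. Time passes only in rows, so rows that repeat a pose let the fingers close, or fill a call up. It gives the time, the measured TCP pose, the force and the opening at its end, in the units of the state.
- status.sense(): the state, without advancing time (a new reading comes with each control period).
- viewer.capture(name): name is "scene" or "side" or "wrist"; returns (picture, depth): 400x640x3 uint8, red, green, blue; 400x640 float32, mm along the optical axis (not along the pixel's ray), 0 where there is no reading.
- viewer.camera_model(name): a dict with "camera_matrix" (3x3 intrinsics, pixels), "eye" and "orientation" of the camera in the world. Camera axes: x right, y down, z forward; pixel columns grow to the right and rows downward; lengths in mm; the calibration is good to about 2 mm. A picture is of the moment at which its call begins: read the wrist's pose just before it. camera_model takes no time and is no camera call; for the wrist camera it gives the pose at the moment of the call.
- workorder.job_done(): hands the job in, once; it reports no verdict.
The state is a dict: "clock": time; "joint_positions": joint angles; "joint_velocities": joint speeds; "joint_torque": joint torques, N m; "eef_pos": TCP position; "tool_rot": TCP orientation; "contact_force": force on the tool from outside, world axes, zero at the start; "moment": the same for the moment, N m; "finger_gap": finger opening in mm.
Only numpy, scipy, OpenCV 4.12 (cv2) and the standard library are available. Lean on these libraries where they do the work, as an engineer would, in place of code of your own. Each camera call takes 0.05 s, during which the arm holds its last target. There are 200 camera calls.

## Working session

There is one attempt and no reset: what is moved stays moved. The work goes in short steps, Python scripts to look and compute and a tool call to move; the robot and the scene stay as the last step left them, time stands still between calls to the robot, and variables do not carry over. Pictures are saved under pics/ and viewed, about 8 in all and at most 12, crops included, and the job is handed in when it is done.

Besides the shell and the picture viewer there is one more tool, called after "Call:" as name(argument=value, ...), one argument or row to a line, values as JSON. send_rows: Moves the arm, as the interface text tells. Its arguments: {"type":"object","properties":{"series":{"type":"string"}},"required":["series"]}

```bash
mkdir -p pics
cat > h.py <<'E'
import numpy as np, cv2
from scipy.spatial.transform import Rotation as R
from bench import status, viewer, workorder
def cap(n):
    m=viewer.camera_model(n); p,d=viewer.capture(n)
    K=np.array(m["camera_matrix"]); o=np.array(m["orientation"],float); 
    Rm=o if o.shape==(3,3) else R.from_rotvec(o).as_matrix()
    v,u=np.mgrid[:400,:640]; rays=np.stack([(u-K[0,2])/K[0,0],(v-K[1,2])/K[1,1],np.ones(u.shape)],-1)
    W=(rays*d[...,None])@Rm.T+np.array(m["eye"])
    return p,d,W,m
E
python3 - <<'E'
from h import *
s=status.sense(); print(s)
for n in ["scene","side","wrist"]:
    p,d,W,m=cap(n); print(n,m["eye"],m["orientation"],m["camera_matrix"][0])
    cv2.imwrite(f"pics/{n}0.png",p[...,::-1]); np.savez(f"{n}0.npz",p=p,d=d,W=W)
a=cv2.imread("pics/scene0.png")
E
```

```text
{'clock': 0.0, 'joint_positions': array([ 1.18530803,  0.70709213, -0.02762955,  1.48498354,  0.02203047,
        0.95090517, -0.07549498]), 'joint_velocities': array([-6.63588956e-04,  1.09651539e-03,  6.00024319e-05,  1.47304497e-03,
        7.40006544e-04, -1.30885143e-04,  2.75313865e-04]), 'joint_torque': array([ 1.67222810e-03, -8.83193421e+01,  1.23501621e+00, -2.36166143e+01,
        1.68699474e-02,  6.44417174e-03,  5.44353281e-05]), 'eef_pos': array([ 193.71777887, -541.11069018,  230.83724154]), 'tool_rot': array([-3.09424168e+00, -5.37234507e-01,  3.70707145e-04]), 'contact_force': array([ 0.40227933, -0.42628319, -0.10332184]), 'moment': array([ 0.00544272,  0.01626896, -0.02064498]), 'finger_gap': 85.19214848392795}
scene [1237.22143329  -74.27385251  920.68552028] [-1.96423954 -1.54771035  0.60666276] [392.75329719   0.         311.32380573]
side [515.98675395 713.85682507 821.32477616] [-0.07215193  2.94237177 -1.08376652] [385.30409878   0.         321.2033181 ]
wrist [ 268.38283508 -513.97765009  372.69096473] [ 2.35020909 -1.6542207  -0.26358026] [329.04292463   0.         318.63542132]
```

View pics/scene0.png

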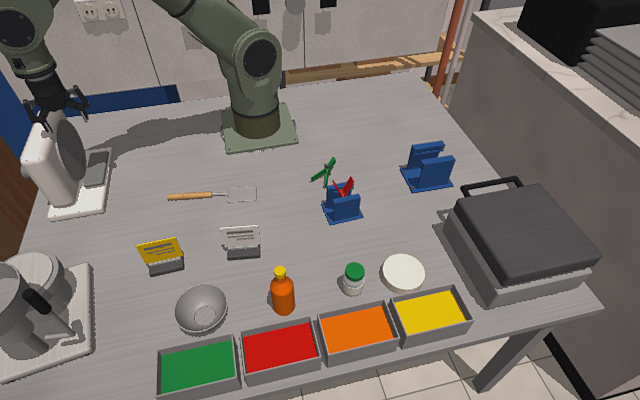

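View pics/side0.png

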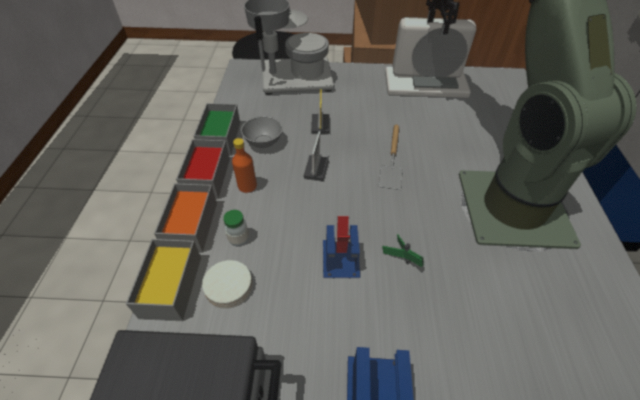

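The scene view shows the red clip at (343,187) in the small rack at (342,205), the yellow card at (160,250) and the white card at (240,240). In the side view the rack is at (342,250) and the yellow card is nearly edge-on at (321,105).

Run:
```python
from h import *
for n in ["scene","side"]:
    z=np.load(n+"0.npz"); p,W,d=z["p"],z["W"],z["d"]; hsv=cv2.cvtColor(p,cv2.COLOR_RGB2HSV); H,S,V=[hsv[...,i].astype(int) for i in range(3)]
    ok=(d>0)&(W[...,2]>8)&(W[...,2]<250)
    def rep(name,m,box,zr=None):
        c0,r0,c1,r1=box; b=np.zeros(m.shape,bool); b[r0:r1,c0:c1]=1; m=m&b&ok
        if zr: m=m&(W[...,2]>zr[0])&(W[...,2]<zr[1])
        q=W[m]
        if len(q)<5: print(n,name,len(q));return
        rc=cv2.minAreaRect(q[:,:2].astype(np.float32))
        print(n,name,len(q),"med",np.median(q,0).round(1),"min",np.percentile(q,2,0).round(1),"max",np.percentile(q,98,0).round(1),"rect",np.round(rc[0],1),np.round(rc[1],1),round(rc[2],1))
    red=((H<8)|(H>172))&(S>150)&(V>60); blue=(H>100)&(H<125)&(S>120); yel=(H>20)&(H<32)&(S>150)
    if n=="scene": B=dict(clip=(325,170,362,200),rack=(310,175,370,230),card=(130,230,190,265),dark=(130,230,190,280))
    else: B=dict(clip=(325,205,360,260),rack=(310,215,370,285),card=(310,85,330,125),dark=(305,85,335,140))
    rep("clip",red,B["clip"]); rep("rack",blue,B["rack"]); rep("racktop",blue,B["rack"],(78,95)); rep("rackbase",blue,B["rack"],(0,15))
    rep("cliptop",red,B["clip"],(122,140)); rep("card",yel,B["card"]); rep("cardtop",yel,B["card"],(100,125)); rep("cardall",V>=0,B["dark"],(30,125)); rep("foot",V>=0,B["dark"],(10,24))
    for nm,c in (("rack",B["rack"]),("card",B["dark"])):
        c0,r0,c1,r1=c; cv2.imwrite(f"pics/{n}_{nm}.png",cv2.resize(p[r0-8:r1+8,c0-8:c1+8,::-1],None,fx=5,fy=5,interpolation=cv2.INTER_CUBIC))
a=[cv2.resize(cv2.imread(f"pics/{n}_{m}.png"),(390,290)) for n in("scene","side") for m in("rack","card")]
cv2.imwrite("pics/mos.png",np.vstack([np.hstack(a[:2]),np.hstack(a[2:])]))
```

```text
scene clip 148 med [485.5 201.2 106.8] min [468.7 162.8  67. ] max [496.7 217.8 135.7] rect [473.9 193.2] [47.9 64.3] 1.9
scene rack 879 med [516.7 182.8  53.2] min [447.2 144.7   8.3] max [525.  232.3  90.5] rect [485.  191.8] [ 87.9 106.4] 2.8
scene racktop 248 med [510.  189.1  87.9] min [450.  154.2  79.6] max [521.9 230.8  92. ] rect [484.7 192.2] [76.9 78.4] 3.3
scene rackbase 147 med [502.6 162.    9.5] min [449.2 140.5   8. ] max [528.7 243.3  14.7] rect [485.  191.8] [ 87.9 106.4] 2.8
scene cliptop 35 med [486.8 213.7 130.5] min [473.  162.  122.3] max [496.9 218.4 136.3] rect [486.6 190.3] [22.5 56.1] 9.0
scene card 651 med [ 559.  -332.1   71.1] min [ 555.4 -377.5   32.5] max [ 562.  -282.7  112.9] rect [ 559.4 -330.2] [ 7.9 98.5] 2.4
scene cardtop 150 med [ 559.2 -331.9  107.6] min [ 555.3 -377.   100.4] max [ 561.9 -283.5  113.9] rect [ 559.  -329.9] [ 6.1 97.4] 2.4
scene cardall 854 med [ 559.1 -330.4   73.5] min [ 554.9 -377.4   30.7] max [ 564.1 -281.6  112.7] rect [ 560.1 -329.5] [13.7 99.9] 1.6
scene foot 349 med [ 577.3 -328.    19.5] min [ 556.  -372.3   10.7] max
[... 271 characters left out ...]
t [482.9 195.2] [81.3 98. ] 2.7
side racktop 357 med [500.6 197.2  87.6] min [446.6 156.3  85.3] max [517.4 229.4  90.1] rect [482.7 192.4] [71.5 78.1] 3.0
side rackbase 81 med [476.2 222.4   8.9] min [443.8 162.3   8. ] max [524.7 244.1  13.8] rect [482.9 195.2] [81.3 98. ] 2.7
side cliptop 58 med [483.  165.5 129.3] min [473.5 162.4 122.4] max [492.2 217.6 133.9] rect [482.6 189.7] [19.7 56.5] 1.9
side card 0
side cardtop 0
side cardall 157 med [ 556.5 -331.9   47.2] min [ 531.  -531.2   30.2] max [ 617.9 -138.8  112.7] rect [ 541.7 -335.8] [ 98.7 393.1] 9.4
side foot 320 med [ 556.1 -335.2   19. ] min [ 526.8 -531.2   11.9] max [ 609.6 -286.4   22.9] rect [ 564.8 -409.1] [102.9 249.6] 2.9
```

View pics/mos.png

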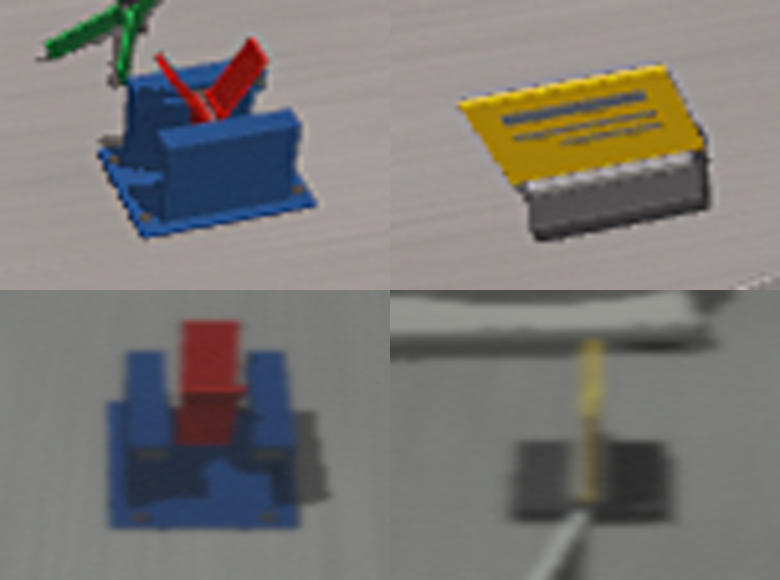

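The racktop and base fits put the track near 92.9°, with the rack centre near (484,192) and the clip near y≈190. Which end is open is not clear from here, so I'll move above the rack and use the wrist camera.

Call:
send_rows(
  series="0.037 -0.015 -0.01 2.1 0.085; 0.073 -0.03 -0.02 4.2 0.085; 0.11 -0.045 -0.03 6.3 0.085; 0.147 -0.06 -0.04 8.4 0.085; 0.183 -0.075 -0.05 10.5 0.085; 0.22 -0.09 -0.06 12.6 0.085; 0.257 -0.105 -0.06 14.7 0.085; 0.293 -0.119 -0.06 16.8 0.085",
)

```text
clock: 0.82
eef_pos: [431.0, -328.8, 291.8]
tool_rot: [3.14, 0.077, 0.001]
contact_force: [0.1, -0.8, -0.7]
finger_gap: 84.8
```

Call:
send_rows(
  series="0.009 -0.038 0 0 0.085; 0.018 -0.077 0 0 0.085; 0.028 -0.115 0 0 0.085; 0.037 -0.153 0 0 0.085; 0.046 -0.191 0 0 0.085; 0.056 -0.23 0 0 0.085; 0.065 -0.268 0 0 0.085; 0.074 -0.306 0 0 0.085",
)

```text
clock: 1.48
eef_pos: [487.9, -19.2, 291.3]
tool_rot: [-3.14, -0.079, 0.0]
contact_force: [2.0, -0.4, 0.3]
finger_gap: 85.1
```

Call:
send_rows(
  series="0 -0.03 0 0 0.085; 0 -0.06 0 0 0.085; 0 -0.09 0 0 0.085; 0 -0.12 0 0 0.085; 0 -0.15 0 0 0.085; 0 -0.18 0 0 0.085; 0 -0.21 0 0 0.085; 0 -0.21 0 0 0.085",
)

```text
clock: 2.15
eef_pos: [476.2, 194.3, 290.8]
tool_rot: [-3.138, -0.089, 0.002]
contact_force: [-0.3, 0.6, -0.6]
finger_gap: 85.0
```

```bash
cat > w.py <<'E'
from h import *
s=status.sense(); print(s["eef_pos"].round(1),s["tool_rot"].round(4),s["clock"],s["contact_force"].round(1))
p,d,W,m=cap("wrist"); np.savez("wrist1.npz",p=p,d=d,W=W); cv2.imwrite("pics/wrist1.png",p[...,::-1])
hsv=cv2.cvtColor(p,cv2.COLOR_RGB2HSV); H,S,V=[hsv[...,i].astype(int) for i in range(3)]
red=((H<8)|(H>172))&(S>150)&(V>60)&(d>0); blue=(H>100)&(H<125)&(S>120)&(d>0)
xy=(W[...,0]>400)&(W[...,0]<570)&(W[...,1]>120)&(W[...,1]<265)
for nm,q in (("top",W[blue&xy&(W[...,2]>80)&(W[...,2]<95)]),("base",W[blue&xy&(W[...,2]<14)&(W[...,2]>0)]),("clip",W[red&xy]),("cliptop",W[red&xy&(W[...,2]>120)])):
    if len(q)<5: print(nm,len(q)); continue
    rc=cv2.minAreaRect(q[:,:2].astype(np.float32)); print(nm,len(q),q.min(0).round(1),q.max(0).round(1),np.round(rc[0],1),np.round(rc[1],1),round(rc[2],1))
E
python3 w.py
```

```text
[476.2 194.3 290.8] [-3.138e+00 -8.940e-02  1.800e-03] 2.15 [-0.3  0.6 -0.6]
top 2376 [443.5 152.6  80. ] [520.9 234.7  88.7] [482.3 193.5] [73.9 79.9] 2.9
base 1752 [435.4 137.9   2.1] [527.9 248.6  12. ] [482.3 193.3] [ 88. 108.] 3.2
clip 1471 [468.5 160.6  74.9] [496.5 219.2 133.5] [482.4 190. ] [26.3 58. ] 2.7
cliptop 503 [468.5 160.6 120. ] [496.5 219.2 133.5] [482.6 190. ] [25.9 58. ] 2.4
```

View pics/wrist1.png

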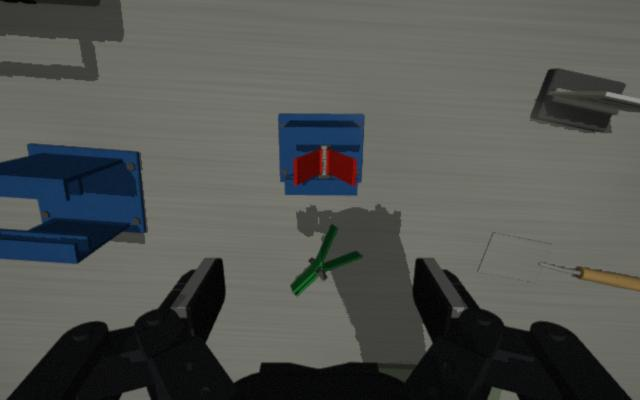

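The wrist view shows the red clip at (325,165) in the small rack at (320,155), and the green spare clip at (325,265). Next is the height map in the rack frame, to find the end stop.

```bash
python3 - <<'E'
from h import *
for n in ("wrist1","scene0","side0"):
    z=np.load(n+".npz"); W=z["W"]; a=np.deg2rad(92.9); c=np.array([482.3,193.4])
    q=W[...,:2]-c; u=q@[np.cos(a),np.sin(a)]; v=q@[np.sin(a),-np.cos(a)]
    print(n,"rows v(world +x) , cols u -60..60 by 6")
    for vv in range(-36,38,6):
        print("%4d"%vv,[ (int(np.max(W[...,2][k])) if (k:=(abs(u-uu)<3)&(abs(v-vv)<3)&(z["d"]>0)).any() else -1) for uu in range(-60,61,6)])
p=np.load("wrist1.npz")["p"]; s=np.load("side0.npz")["p"]
cv2.imwrite("pics/c1.png",np.hstack([cv2.resize(p[105:205,270:375,::-1],(400,400),interpolation=cv2.INTER_CUBIC),cv2.resize(s[210:285,305:380,::-1],(400,400),interpolation=cv2.INTER_CUBIC)])*1)
E
python3 -c "
import cv2,numpy as np
a=cv2.imread('pics/c1.png');cv2.imwrite('pics/c2.png',np.clip(a*1.8,0,255).astype('uint8'))"
```

```text
wrist1 rows v(world +x) , cols u -60..60 by 6
 -36 [0, 6, 7, 86, 87, 86, 87, 87, 87, 87, 87, 86, 87, 87, 87, 87, 88, 86, 9, 6, 0]
 -30 [0, 7, 9, 85, 87, 87, 87, 88, 87, 86, 87, 86, 88, 87, 88, 88, 87, 87, 8, 7, 0]
 -24 [1, 6, 6, 87, 87, 87, 87, 87, 87, 88, 87, 87, 87, 87, 88, 87, 87, 87, 8, 5, 0]
 -18 [356, 353, 356, 332, 87, -1, 87, 87, 87, 87, 88, 87, 87, 87, -1, 87, 87, 333, 356, 357, 356]
 -12 [360, 357, 359, 336, 4, 132, 127, 112, 99, 87, 85, 99, 113, 126, 132, 5, 6, 336, 359, 358, 359]
  -6 [360, 358, 355, 366, 6, 133, 127, 114, 100, 87, 85, 100, 114, 128, 132, 6, 6, 367, 341, 357, 359]
   0 [371, 358, 360, 368, 371, 132, 127, 114, 364, 363, 364, 363, 363, 364, 367, 7, 7, 371, 365, 358, 373]
   6 [376, 375, 361, 368, 375, 377, 376, 374, 375, 375, 375, 375, 375, 375, 376, 377, 378, 372, 365, 358, 376]
  12 [375, 6, 351, 368, 375, 380, 380, 380, 382, 86, 85, 99, 114, 382, 380, 380, 379, 372, 5, 6, 1]
  18 [1, 7, 5, -1, 86, 87, 87, 87, 87, 87, 87, 87, 86, 87, 87, 87, 87, 87, 6, 6, 0]
  24 [0, 6, 6, 86, 87, 87, 88, 88, 88, 87, 87, 88, 87, 87, 87, 87, 87, 86, 7, 6, 1]
  30 [1, 6, 8,
[... 1836 characters left out ...]
6 [-1, -1, -1, -1, 132, 134, 120, 111, 94, 8, 81, 97, 109, 129, 131, 6, 7, 5, 8, 9, 1]
   0 [-1, -1, -1, -1, 133, 134, 123, 108, 97, 8, 80, 96, 108, 118, 133, 8, 7, 6, 8, 6, 1]
   6 [-1, -1, -1, -1, 132, 133, 126, 113, 97, 7, 80, 97, 108, 120, 132, 10, 7, 11, 10, 6, 2]
  12 [-1, -1, 7, 8, 8, 133, 130, 107, 97, 85, 87, 87, 108, 124, 131, 9, 8, 6, 7, 5, 3]
  18 [-1, -1, -1, 87, 88, 88, 87, 88, 89, 88, 88, 88, 87, 88, 87, 90, 87, 8, 9, 6, 2]
  24 [-1, -1, -1, 87, 88, 87, 87, 89, 89, 89, 90, 90, 89, 89, 90, 90, 89, 7, 8, 6, 1]
  30 [-1, -1, -1, 89, 89, 88, 88, 89, 88, 90, 89, 88, 87, 91, 89, 87, 88, 10, 11, 6, 4]
  36 [2, 8, 5, 87, 88, 87, 88, 89, 86, 87, 89, 89, 89, 87, 89, 87, 88, 56, 9, 5, 1]
```

View pics/c2.png

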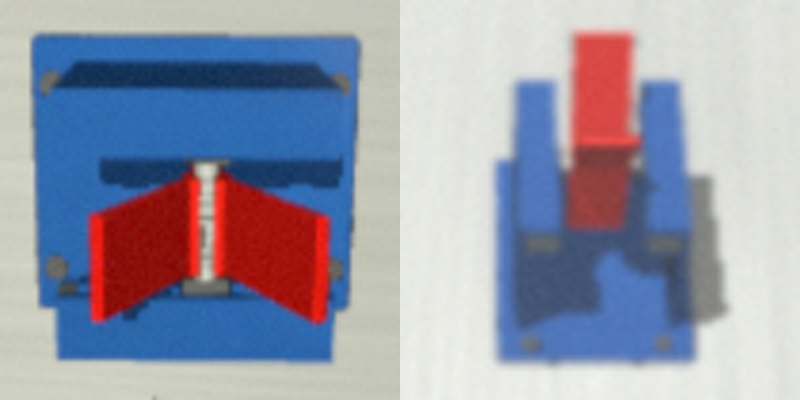

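Run:
```python
from h import *
a=np.deg2rad(92.9); c=np.array([482.3,193.4])
def uvz(W): q=W[...,:2]-c; return np.stack([q@[np.cos(a),np.sin(a)], q@[np.sin(a),-np.cos(a)],W[...,2]],-1).round(0).astype(int)
z=np.load("side0.npz"); U=uvz(z["W"])
for col in (331,332,354,355): print("side",col,[(r,U[r,col].tolist(),z["p"][r,col].tolist()) for r in range(250,262)])
z=np.load("scene0.npz"); U=uvz(z["W"]); hsv=cv2.cvtColor(z["p"],cv2.COLOR_RGB2HSV)
k=(abs(U[...,0]+40)<7)&(abs(U[...,1])<40)&(U[...,2]>50)&(U[...,2]<95)
for r,cc in np.argwhere(k): print("scene",r,cc,U[r,cc].tolist(),z["p"][r,cc].tolist())
```

```text
side 331 [(250, [31, 27, 89], [45, 66, 103]), (251, [33, 27, 89], [44, 65, 104]), (252, [34, 27, 86], [45, 63, 98]), (253, [38, 27, 88], [45, 59, 83]), (254, [39, 27, 85], [50, 57, 67]), (255, [38, 27, 79], [55, 57, 61]), (256, [37, 27, 75], [52, 56, 62]), (257, [38, 27, 72], [43, 50, 64]), (258, [0, 24, 7], [38, 47, 65]), (259, [2, 24, 7], [37, 47, 66]), (260, [5, 24, 7], [38, 47, 66]), (261, [8, 24, 7], [37, 47, 65])]
side 332 [(250, [28, 24, 86], [46, 68, 106]), (251, [34, 25, 90], [45, 65, 104]), (252, [35, 25, 88], [43, 63, 97]), (253, [36, 25, 85], [45, 58, 83]), (254, [38, 25, 84], [50, 56, 67]), (255, [38, 24, 80], [55, 59, 62]), (256, [39, 24, 77], [53, 57, 62]), (257, [39, 24, 73], [45, 51, 65]), (258, [-2, 21, 5], [39, 49, 66]), (259, [2, 21, 6], [38, 47, 66]), (260, [4, 21, 5], [38, 48, 66]), (261, [8, 21, 7], [38, 46, 65])]
side 354 [(250, [30, -25, 88], [44, 65, 104]), (251, [32, -25, 87], [42, 64, 102]), (252, [34, -25, 86], [43, 61, 97]), (253, [37, -25, 87], [42, 56, 80]), (254, [36, -26, 81], [49, 56, 66]), (255, [38, -26, 80], [54, 58, 60]), (256, [38, -26, 76], [5
[... 2394 characters left out ...]
72]
scene 204 334 [-40, 38, 86] [28, 49, 78]
scene 204 335 [-37, 37, 84] [32, 56, 93]
scene 205 333 [-40, 29, 72] [25, 48, 79]
scene 205 334 [-40, 38, 82] [28, 47, 75]
scene 205 335 [-37, 38, 81] [33, 57, 94]
scene 206 334 [-40, 38, 78] [30, 50, 78]
scene 206 335 [-37, 38, 76] [33, 58, 94]
scene 207 334 [-39, 36, 70] [28, 47, 76]
scene 207 335 [-35, 35, 68] [33, 56, 94]
scene 208 334 [-40, 38, 68] [28, 46, 74]
scene 208 335 [-36, 37, 67] [31, 56, 93]
scene 209 334 [-39, 37, 63] [28, 49, 78]
scene 209 335 [-35, 35, 60] [31, 56, 92]
scene 210 334 [-37, 33, 54] [30, 50, 81]
scene 210 335 [-35, 36, 56] [32, 57, 92]
scene 211 334 [-39, 37, 54] [32, 51, 82]
scene 211 335 [-35, 36, 51] [30, 55, 92]
```

The grey stop blocks sit at u=+38, the +y end, so the open end is −y. Now descending.

Call:
send_rows(
  series="0.006 0.005 0.02 -0.3 0.085; 0.006 0.005 0.045 -0.3 0.085; 0.006 0.005 0.07 -0.3 0.085; 0.006 0.005 0.095 -0.3 0.085; 0.006 0.005 0.115 -0.3 0.085; 0.006 0.005 0.13 -0.3 0.085; 0.006 0.005 0.13 -0.3 0.085; 0.006 0.005 0.13 -0.3 0.085",
)

```text
clock: 2.87
eef_pos: [483.7, 183.1, 161.4]
tool_rot: [3.14, 0.086, -0.001]
contact_force: [0.2, -0.0, 0.5]
finger_gap: 84.8
```

```bash
python3 w.py
```

```text
[483.7 183.1 161.4] [ 3.1399e+00  8.6300e-02 -1.2000e-03] 2.8667 [ 0.2 -0.   0.5]
top 4677 [443.8 151.9  80.1] [521.1 234.5  88.3] [482.1 193.3] [74.5 79.6] 2.9
base 3226 [436.7 137.1   2.5] [529.1 249.7  14. ] [482.3 193.3] [ 88.6 108.6] 3.0
clip 3894 [429.8 140.1  -1.7] [496.8 219.7 133.8] [474.4 173.4] [99.7 49.4] 63.1
cliptop 1413 [468.6 160.5 120. ] [496.8 219.7 133.8] [482.7 190.2] [25.9 58.9] 2.6
```

Call:
send_rows(
  series="-0.001 -0.007 0 0.2 0.085; -0.001 -0.007 0.01 0.2 0.085; -0.001 -0.007 0.02 0.2 0.085; -0.001 -0.007 0.032 0.2 0.085; -0.001 -0.007 0.044 0.2 0.085; -0.001 -0.007 0.056 0.2 0.085; -0.001 -0.007 0.064 0.2 0.085; -0.001 -0.007 0.064 0.2 0.085",
)

```text
clock: 3.58
eef_pos: [482.0, 191.1, 96.8]
tool_rot: [3.14, 0.082, -0.001]
contact_force: [-0.3, -0.2, 0.2]
finger_gap: 85.2
```

Call:
send_rows(
  series="0 0 0 0 0.085; 0 0 0 0 0.06; 0 0 0 0 0.05; 0 0 0 0 0.04; 0 0 0 0 0.03; 0 0 0 0 0.02; 0 0 0 0 0.01; 0 0 0 0 0",
)

```text
clock: 4.25
eef_pos: [482.8, 190.5, 98.4]
tool_rot: [-3.14, -0.081, -0.002]
contact_force: [-0.5, -4.1, 13.5]
finger_gap: 9.1
```

Call:
send_rows(
  series="0 0 0 0 0; 0 0 0 0 0; 0 0 0 0 0; 0 0 0 0 0; 0 0 0 0 0; 0 0 0 0 0; 0 0 0 0 0; 0 0 0 0 0",
)

```text
clock: 4.92
eef_pos: [482.8, 190.5, 98.3]
tool_rot: [-3.14, -0.081, -0.002]
contact_force: [-0.7, -3.9, 14.0]
finger_gap: 9.5
```

```bash
python3 w.py
python3 - <<'E'
import cv2,numpy as np
from h import *
w=cv2.imread("pics/wrist1.png")[130:400,160:500]; p,d,W,m=cap("side"); s=p[190:290,290:400,::-1]
cv2.imwrite("pics/g.png",np.clip(np.hstack([cv2.resize(w,(420,333)),cv2.resize(s,(366,333),interpolation=cv2.INTER_CUBIC)])*1.6,0,255).astype('uint8'))
E
```

```text
[482.8 190.5  98.3] [-3.1405e+00 -8.1200e-02 -2.4000e-03] 4.9167 [-0.7 -3.9 14. ]
top 7026 [444.1 152.1  80. ] [521.2 234.8  88.5] [481.8 193.1] [75.8 79.7] 3.2
base 4420 [435.5 137.    2.5] [529.1 249.5  14. ] [482.5 193.3] [ 88.8 108.6] 3.1
clip 3464 [468.8 168.   35.5] [496.5 210.7 139.4] [482.7 189.4] [27.8 42.7] 0.5
cliptop 1636 [468.8 185.4 120. ] [496.2 197.  139.4] [482.5 191.2] [27.1 10.6] 2.7
```

View pics/g.png

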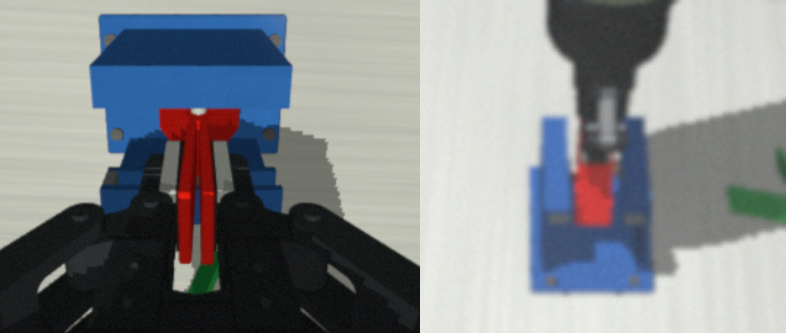

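The wrist view shows both pads on the squeezed wings. The +14 N says the clip is pressed down on the ledges, so I'll relieve that first.

Call:
send_rows(
  series="0 0 -0.001 0 0; 0 0 -0.002 0 0; 0 0 -0.003 0 0; 0 0 -0.0035 0 0; 0 0 -0.0035 0 0; 0 0 -0.0035 0 0; 0 0 -0.0035 0 0; 0 0 -0.0035 0 0",
)

```text
clock: 5.68
eef_pos: [482.2, 190.8, 100.8]
tool_rot: [-3.141, -0.082, 0.0]
contact_force: [1.3, 0.7, -1.6]
finger_gap: 9.1
```

Call:
send_rows(
  series="0 0.005 0 0 0; 0 0.012 0 0 0; 0 0.022 0 0 0; 0 0.034 0 0 0; 0 0.046 0 0 0; 0 0.058 0 0 0; 0 0.07 0 0 0; 0 0.08 0 0 0",
)

```text
clock: 6.35
eef_pos: [486.5, 108.8, 100.9]
tool_rot: [3.14, 0.08, -0.0]
contact_force: [0.3, -0.7, -0.2]
finger_gap: 9.3
```

Call:
send_rows(
  series="0 0.003 0 0 0; 0 0.01 0 0 0; 0 0.01 -0.015 0 0; 0 0.01 -0.04 0 0; 0 0.01 -0.07 0 0; 0 0.01 -0.1 0 0; 0 0.01 -0.13 0 0; 0 0.01 -0.15 0 0",
)

```text
clock: 7.02
eef_pos: [487.2, 100.9, 253.5]
tool_rot: [-3.14, -0.083, -0.003]
contact_force: [0.2, -0.1, -1.4]
finger_gap: 9.2
```

```bash
cat > v.py <<'E'
from h import *
import sys
s=status.sense(); t=s["eef_pos"]; print(t.round(1),s["tool_rot"].round(4),s["clock"],s["contact_force"].round(1),s["joint_positions"].round(2))
for n in ("wrist","scene","side"):
    p,d,W,m=cap(n); cv2.imwrite(f"pics/{n}{sys.argv[1]}.png",p[...,::-1]); np.savez(f"{n}2.npz",p=p,d=d,W=W)
    hsv=cv2.cvtColor(p,cv2.COLOR_RGB2HSV); H,S=hsv[...,0].astype(int),hsv[...,1]
    red=((H<8)|(H>172))&(S>150)&(d>0)&(abs(W[...,0]-t[0])<60)&(abs(W[...,1]-t[1])<60)&(W[...,2]>30)
    q=W[red]
    if len(q)<5: print(n,len(q)); continue
    f=lambda q:[(lambda r:(len(q),np.round(r[0],1),np.round(r[1],1),round(r[2],1)))(cv2.minAreaRect(q[:,:2].astype(np.float32))) if len(q)>4 else 0]
    Z=np.percentile(q[:,2],[1,99]); print(n,"z",Z.round(1)," top",f(q[q[:,2]>t[2]+15])," low",f(q[q[:,2]<t[2]-30]),"bottom12",f(q[q[:,2]<Z[0]+12]))
E
python3 v.py A
```

```text
[487.2 100.9 253.5] [-3.1398 -0.0828 -0.0034] 7.0167 [ 0.2 -0.1 -1.4] [-0.32  0.56  0.08  1.73 -0.06  0.85 -1.73]
wrist z [192.9 293.8]  top [(1996, array([487.1, 101.7]), array([27. , 11.6]), 2.5)]  low [(1387, array([487.1, 100.6]), array([25.9, 42.6]), 3.2)] bottom12 [(545, array([487.1, 100.6]), array([25.7, 42.7]), 2.9)]
scene z [197.7 299. ]  top [(50, array([492.5, 103.6]), array([ 9.8, 19.3]), 64.3)]  low [(57, array([490. , 100.6]), array([24.7, 41.2]), 2.6)] bottom12 [(29, array([490. , 100.6]), array([24.7, 41.2]), 2.6)]
side z [195.4 243.3]  top [0]  low [(119, array([486.7, 114.3]), array([20.1, 17.2]), 6.1)] bottom12 [(53, array([487.4, 116.3]), array([ 9.4, 18.8]), 80.0)]
```

Call:
send_rows(
  series="0.006 0.04 0 -6 0; 0.012 0.08 0 -12 0; 0.018 0.12 0 -18 0; 0.024 0.16 0 -24 0; 0.03 0.2 0 -30 0; 0.036 0.24 0 -36 0; 0.043 0.28 0 -42 0; 0.05 0.32 0 -48 0",
)

```text
clock: 7.83
eef_pos: [553.3, -218.1, 249.6]
tool_rot: [-2.831, -1.359, 0.001]
contact_force: [0.3, -0.2, -1.2]
finger_gap: 9.3
```

Call:
send_rows(
  series="0 0 0 -6 0; 0 0 0 -12 0; 0 0 0 -18 0; 0 0 0 -24 0; 0 0 0 -30 0; 0 0 0 -36 0; 0 0 0 -42 0; 0 0 0 -42 0",
)

```text
clock: 8.5
eef_pos: [553.3, -215.9, 249.4]
tool_rot: [-2.155, -2.283, -0.0]
contact_force: [-0.2, 0.4, -0.9]
finger_gap: 8.7
```

```bash
python3 v.py B
cat > card.py <<'E'
from h import *
import sys
z=np.load("wrist2.npz"); p,W,d=z["p"],z["W"],z["d"]; hsv=cv2.cvtColor(p,cv2.COLOR_RGB2HSV); H,S=hsv[...,0].astype(int),hsv[...,1]
y=(H>18)&(H<34)&(S>120)&(d>0)&(abs(W[...,0]-557)<40)&(abs(W[...,1]+330)<90)
for lo in (30,60,100):
    q=W[y&(W[...,2]>lo)&(W[...,2]<125)]
    if len(q)>9: r=cv2.minAreaRect(q[:,:2].astype(np.float32)); print("card>",lo,len(q),np.round(r[0],1),np.round(r[1],1),round(r[2],1),np.percentile(q,[1,50,99],0).round(1).tolist())
f=(d>0)&(abs(W[...,2]-18)<3)&(abs(W[...,0]-557)<45)&(abs(W[...,1]+330)<60); q=W[f]
if len(q)>9: r=cv2.minAreaRect(q[:,:2].astype(np.float32)); print("foot",len(q),np.round(r[0],1),np.round(r[1],1),round(r[2],1))
E
python3 card.py
```

```text
[ 553.3 -215.9  249.4] [-2.1546 -2.2834 -0.    ] 8.5 [-0.2  0.4 -0.9] [ 0.52  0.74 -0.42  1.37  0.31  1.1   0.11]
wrist z [189.  289.6]  top [(1973, array([ 553.2, -215.1]), array([11.4, 26.8]), 3.3)]  low [(1367, array([ 554.2, -215.1]), array([42.4, 25.3]), 3.4)] bottom12 [(546, array([ 554.2, -215.1]), array([42.4, 25.3]), 3.4)]
scene z [189.2 283.3]  top [(9, array([ 554.4, -214. ]), array([25.6, 10.1]), 79.8)]  low [(140, array([ 558.1, -215.3]), array([37. , 26.2]), 2.8)] bottom12 [(54, array([ 558.6, -216.1]), array([36.7, 25.7]), 5.6)]
side z [200.1 253.2]  top [0]  low [(6, array([ 568.1, -211.8]), array([5.6, 6.2]), 3.1)] bottom12 [0]
card> 30 93 [ 559.7 -353.9] [ 2.6 53.6] 0.5 [[558.3, -380.2, 93.7], [559.4, -357.0, 108.9], [561.0, -327.9, 110.3]]
card> 60 93 [ 559.7 -353.9] [ 2.6 53.6] 0.5 [[558.3, -380.2, 93.7], [559.4, -357.0, 108.9], [561.0, -327.9, 110.3]]
card> 100 89 [ 559.2 -353.9] [ 2.2 53.6] 1.4 [[558.2, -380.2, 107.7], [559.4, -355.7, 108.9], [560.9, -327.8, 110.4]]
```

View pics/wristB.png

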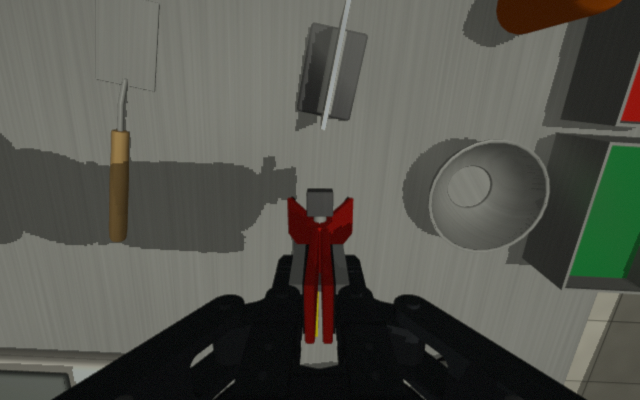

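The wrist view shows the white card's stand ahead at (335,70), the bowl at (490,195), and the yellow card only as a strip between the wings at (318,315). I'll check for clearance beyond the card so I can view its edge unobstructed.

Run:
```python
from h import *
for n in("scene0","side0"):
    z=np.load(n+".npz"); W=z["W"]; k=(z["d"]>0)&(W[...,2]>130)&(W[...,1]<-380)&(W[...,1]>-800)&(W[...,0]>350)&(W[...,0]<800)
    h=np.histogram2d(W[k][:,0],W[k][:,1],[range(350,801,50),range(-800,-379,60)])[0].astype(int); print(h)
```

```text
[[  0   0   0   0   0   0   0]
 [  0   0   0   0   0   0   0]
 [  0   0   0   0   0   0   0]
 [  0   0  17  21   0   0   0]
 [  0   0 173 415  83   0   0]
 [  0   0   3 379 282   0   0]
 [  0   0   0 407 191   0   0]
 [  0   0   0 345 158   0   0]
 [  0   0   0 406 833 412   0]]
[[  0   0   0   0   0   0   0]
 [  0   0   0   0   0   0   0]
 [  0   0   0   0   0   0   0]
 [  0   0   4  20   0   0   0]
 [  0   3  87 147  57   0   0]
 [  1  53 153 119 124   0   0]
 [  6  59 246 208 107   0   0]
 [  0   0 181 182 269   0   0]
 [  0   0 221 114 207 172   0]]
```

Call:
send_rows(
  series="-0.028 -0.002 0 0 0; -0.058 -0.004 0 0 0; -0.088 -0.006 0 0 0; -0.118 -0.008 0 0 0; -0.148 -0.01 0 0 0; -0.178 -0.011 0 0 0; -0.198 -0.011 0 0 0; -0.198 -0.011 0 0 0",
)

```text
clock: 9.32
eef_pos: [551.7, -418.3, 249.4]
tool_rot: [-2.17, -2.271, 0.003]
contact_force: [-0.4, 0.1, -1.7]
finger_gap: 9.4
```

```bash
python3 v.py C; python3 card.py
```

```text
[ 551.7 -418.3  249.4] [-2.17   -2.2711  0.0029] 9.3167 [-0.4  0.1 -1.7] [ 0.74  0.93 -0.42  0.91  0.34  1.36  0.45]
wrist z [188.9 289.5]  top [(2041, array([ 551.9, -417.9]), array([11.3, 26.9]), 2.2)]  low [(1369, array([ 552.6, -417.4]), array([42.3, 25.4]), 2.0)] bottom12 [(538, array([ 552.6, -417.5]), array([42.2, 25.2]), 2.4)]
scene z [189.5 291.8]  top [(30, array([ 568.1, -403.9]), array([55. , 18.8]), 25.9)]  low [(163, array([ 554.1, -414.6]), array([40.9, 25.8]), 2.5)] bottom12 [(72, array([ 554.3, -415.5]), array([40.9, 25.2]), 4.7)]
side z [196.3 276. ]  top [0]  low [(12, array([ 568.3, -408.9]), array([ 8. , 20.8]), 16.7)] bottom12 [(7, array([ 569.8, -412.5]), array([ 6.2, 13.4]), 3.0)]
card> 30 668 [ 557.4 -331.2] [ 4.2 99.3] 2.0 [[554.3, -379.6, 82.5], [557.3, -331.4, 108.9], [560.9, -282.5, 111.0]]
card> 60 666 [ 557.4 -331.2] [ 4.2 99.3] 2.0 [[554.3, -379.6, 83.5], [557.3, -331.4, 108.9], [560.9, -282.5, 111.0]]
card> 100 636 [ 557.5 -331.2] [ 3.9 99.3] 2.0 [[554.3, -379.6, 102.9], [557.4, -329.8, 109.0], [560.9, -282.4, 111.0]]
foot 3447 [ 557.4 -330.7] [59.7 89.6] 2.2
```

View pics/wristC.png

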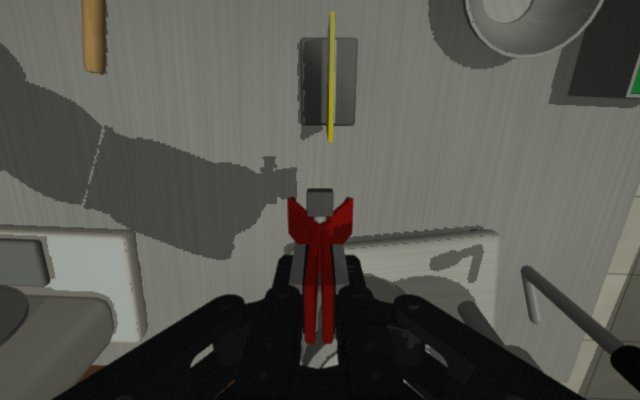

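The wrist view shows the card's top edge clear at (331,15)–(331,140). It measures middle (557.4,−331.1), yaw ≈ 92.1°. The mouth measures (552.6,−417.4).

Call:
send_rows(
  series="0.015 0.002 0 0 0; 0.035 0.004 0 0 0; 0.055 0.006 0 0 0; 0.072 0.008 0 0 0; 0.086 0.009 0 0 0; 0.086 0.009 0 0 0; 0.086 0.009 0 0 0; 0.086 0.009 0 0 0",
)

```text
clock: 10.13
eef_pos: [557.5, -328.0, 250.9]
tool_rot: [2.163, 2.278, -0.0]
contact_force: [-0.4, -1.0, -0.9]
finger_gap: 9.7
```

```bash
python3 v.py D|head -2; python3 card.py
```

```text
[ 557.5 -328.   250.9] [ 2.1629e+00  2.2782e+00 -4.0000e-04] 10.1333 [-0.4 -1.  -0.9] [ 0.65  0.83 -0.42  1.14  0.33  1.23  0.3 ]
wrist z [190.5 291.1]  top [(2024, array([ 556.5, -324. ]), array([16.5, 34.8]), 18.3)]  low [(1373, array([ 558.4, -326.8]), array([42.3, 25.3]), 2.0)] bottom12 [(545, array([ 558.5, -327.1]), array([42.2, 25.1]), 2.9)]
card> 30 306 [ 556.7 -305.9] [ 3.7 50.7] 2.8 [[553.8, -330.9, 55.4], [556.4, -302.0, 108.9], [559.5, -280.7, 110.8]]
card> 60 299 [ 556.7 -306. ] [ 3.7 50.6] 2.9 [[553.8, -330.9, 66.7], [556.5, -303.0, 108.9], [559.5, -280.7, 110.8]]
card> 100 277 [ 556.7 -306. ] [ 3.6 50.6] 2.9 [[553.8, -331.0, 101.1], [556.5, -303.6, 109.0], [558.9, -280.8, 110.8]]
foot 2575 [ 557.4 -330.5] [59.6 89.7] 2.0
```

Call:
send_rows(
  series="-0.004 -0.001 0 0 0; -0.004 -0.001 0.01 0 0; -0.004 -0.001 0.022 0 0; -0.004 -0.001 0.034 0 0; -0.004 -0.001 0.045 0 0; -0.004 -0.001 0.05 0 0; -0.004 -0.001 0.05 0 0; -0.004 -0.001 0.05 0 0",
)

```text
clock: 10.95
eef_pos: [556.7, -332.2, 200.7]
tool_rot: [-2.163, -2.278, -0.0]
contact_force: [0.2, -0.5, -0.4]
finger_gap: 9.4
```

```bash
python3 v.py E|head -2; python3 card.py
```

```text
[ 556.7 -332.2  200.7] [-2.1627e+00 -2.2784e+00 -1.0000e-04] 10.95 [ 0.2 -0.5 -0.4] [ 0.66  0.88 -0.41  1.22  0.35  1.11  0.28]
wrist z [140.1 240.9]  top [(1997, array([ 535.3, -333.5]), array([55.2, 27. ]), 5.1)]  low [(1387, array([ 557.6, -331. ]), array([42.3, 25.2]), 2.0)] bottom12 [(542, array([ 557.6, -331. ]), array([42.3, 25.2]), 2.0)]
card> 30 360 [ 556.5 -300.6] [ 4. 40.] 2.9 [[554.0, -320.4, 45.8], [556.3, -297.7, 108.9], [559.3, -280.7, 110.6]]
card> 60 349 [ 556.5 -300.7] [ 4.  39.9] 2.9 [[554.0, -320.4, 67.0], [556.3, -298.2, 108.9], [559.3, -280.7, 110.6]]
card> 100 314 [ 556.4 -300.7] [ 3.7 39.9] 3.0 [[554.0, -320.4, 104.9], [556.4, -299.5, 109.0], [558.7, -280.9, 110.6]]
foot 3059 [ 557.4 -328.3] [59.6 85.6] 2.1
```

Call:
send_rows(
  series="0 0 0.006 0 0; 0 0 0.014 0 0; 0 0 0.022 0 0; 0 0 0.03 0 0; 0 0 0.037 0 0; 0 0 0.042 0 0; 0 0 0.044 0 0; 0 0 0.044 0 0",
)

```text
clock: 11.77
eef_pos: [556.6, -331.9, 156.2]
tool_rot: [-2.162, -2.278, 0.0]
contact_force: [0.3, 0.1, -0.8]
finger_gap: 9.3
```

Call:
send_rows(
  series="0 0 0 0 0; 0 0 0 0 0; 0 0 0 0 0; 0 0 0 0 0; 0 0 0 0 0; 0 0 0 0 0; 0 0 0 0 0; 0 0 0 0 0",
)

```text
clock: 12.43
eef_pos: [556.7, -332.0, 156.8]
tool_rot: [-2.162, -2.279, -0.0]
contact_force: [-0.2, 1.1, -1.4]
finger_gap: 9.2
```

```bash
python3 v.py F; python3 card.py
python3 - <<'E'
import cv2,numpy as np
w=cv2.imread("pics/wristF.png")[100:400,180:480]; s=cv2.imread("pics/sceneF.png")[190:290,100:230]
cv2.imwrite("pics/f.png",np.clip(np.hstack([cv2.resize(w,(380,380)),cv2.resize(s,(420,380),interpolation=cv2.INTER_CUBIC)])*1.4,0,255).astype('uint8'))
E
```

```text
[ 556.7 -332.   156.8] [-2.1624e+00 -2.2788e+00 -1.0000e-04] 12.4333 [-0.2  1.1 -1.4] [ 0.66  0.93 -0.4   1.27  0.37  1.02  0.26]
wrist z [ 95.7 196.9]  top [(2004, array([ 556.6, -331.5]), array([11.4, 27.1]), 3.3)]  low [(1403, array([ 557.5, -330.9]), array([42.6, 25.4]), 2.9)] bottom12 [(544, array([ 557.5, -330.9]), array([42.7, 25.3]), 3.1)]
scene z [ 96.9 200.8]  top [(17, array([ 559.9, -319.3]), array([13.9,  2. ]), 5.4)]  low [(124, array([ 560.4, -331.4]), array([39.2, 24.9]), 5.2)] bottom12 [(52, array([ 560.4, -331.3]), array([39.2, 24.8]), 5.2)]
side z [111.8 154.1]  top [0]  low [0] bottom12 [0]
card> 30 389 [ 556.2 -294.2] [ 3.9 27.1] 2.4 [[553.9, -307.4, 41.6], [556.1, -290.8, 108.9], [558.6, -280.7, 110.4]]
card> 60 371 [ 556.2 -294.2] [ 3.9 27.1] 2.4 [[553.9, -307.4, 65.3], [556.1, -291.7, 108.9], [558.6, -280.7, 110.4]]
card> 100 325 [ 556.2 -294.2] [ 3.6 27. ] 3.0 [[553.9, -307.5, 103.5], [556.1, -293.6, 109.0], [558.6, -280.9, 110.4]]
foot 3285 [ 557.4 -327.4] [59.6 83.4] 2.3
```

View pics/f.png

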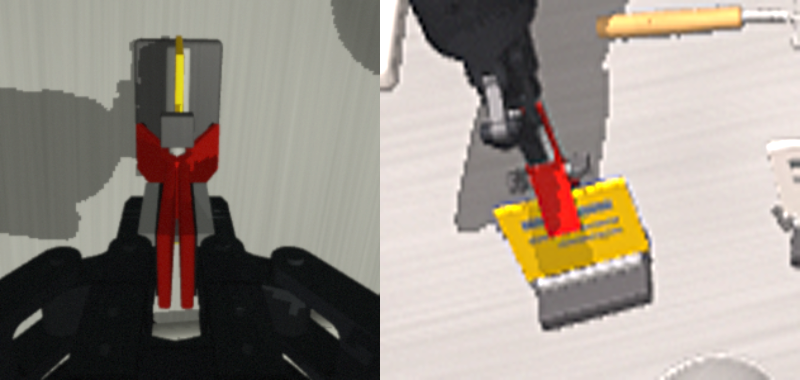

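The jaws straddle the card's middle: clip at (178,170) in the left crop, and the front jaw over the card at (555,215) in the right one. Force is near zero, so I'm handing in.

```bash
python3 -c "
from h import *
s=status.sense();print(s['clock'],s['contact_force'].round(1),s['finger_gap'])
print(workorder.job_done())"
```

```text
12.5833 [ 0.4  0.4 -0.9] 9.149335107393162
the job is handed in; nothing more can be done
None
```

I squeezed the red clip, drew it out of the rack's open (−y) end and turned it 90°. I then lowered it over the yellow card and handed it in at 12.6 s, still squeezed open. No verdict came back.

**Position:** in the last wrist pictures the jaws' mid-point is at (557.5, −330.9) mm. The middle of the card's top edge is at (557.4, −331), so they agree within about 1 mm. Clip and card are within about 1° of square.

**Depth:** the mouth is about 20 mm below the card's top, worked out from the pivot height. The visible jaw bottoms measured only about 14 mm below. The two disagree, but both are inside the 10–34 mm band.

**Opening and contact:** the jaw tips are about 43 mm over the outsides, which matches fully open. The wrist force of about 1 N is roughly the clip's own weight, so I see no sign of touching the card. The fingers closed to 9 mm rather than the 13 mm I expected over the wings. The pictures still showed a firm hold.

**Card and bystanders:** the stand's foot showed no movement (x 557.4 throughout), though it was partly hidden at the end. I did not re-measure the bystanders individually. No unexpected force appeared during the moves.

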